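# Lock the lampshade turntable with the fork key

### The arm

A 6-joint arm with a two-finger parallel gripper is mounted at the origin on the work surface. World frame = base frame: x ahead of the robot, y to its left, z up, the work surface at z = 0. Lengths are in m, angles in rad, forces in N, time in s.
With the tool pointing down it reaches from about 0.35 to 0.775 m from the base axis. Payload 5.5 kg.
Tool frame: the origin (TCP) lies midway between the tips of the shut fingers; the grasp point (between the pads) lies 19 mm behind it; z points along the fingers, y is the line along which they close (so a half turn about z gives the same grasp; the last joint's range is limited). The gripper opens to 85 mm and grips with 20 to 120 N. Pads are 22 mm wide; open, the fingers measure 114 mm over their backs; the gripper's body (76 mm by 85 mm) begins 54 mm behind the grasp point. The pads swing forward as they close: fully open they stand 13 mm farther back than shut.
Start: joints at [1.043, 0.313, 0.046, 1.304, 0, 1.431], TCP at [0.217, 0.532, 0.231] pointing down, gripper open.
Joint ranges: [-2.76, 2.76], [-0.86, 1.69], [-1.03, 1.26], [-2.2, 2.34], [-1.47, 1.5], [-3.14, 3.14]. Speed limits (rad/s): [2.57, 2.57, 3.14, 3.14, 3.14, 3.14].

### API

Orientations are given as a unit quaternion [w, x, y, z].
In Python, from workcell import telemetry, imaging, env gives the robot as it stands. The module is installed in compiled form; this text tells all that it offers.
- The arm moves only by the tool step_arm, never from a script. Its argument "moves" is a list of rows, each a list of 3 entries, a list of its own where there are three numbers: the shift along the tool's x, y, z in mm, then the turn, a rotation vector about the tool's x, y, z in rad, then the finger opening in mm, from 0 to 85.4. A call has 1 to 8 rows; each row is the pose to reach, as a shift and turn from the pose commanded when the call began, along the tool's axes at that moment; what a row does not reach only later rows make up. A row lasts 1/12 s, in which the tool goes at most 41.7 mm and 7.16 degrees, less where a joint would pass 70% of its speed; a pose out of reach is approached as far as the arm can. A call with a gripper value outside its range is refused whole. The fingers move at their own pace and stop on an object; "grip_force" is the grip in N (left out, the last holds). Time passes only in rows, so rows that repeat a pose let the fingers close. It gives the time, the measured TCP pose, the force, the opening and the grip force at its end, in the units of the state.
- telemetry.get_state(): the state, without advancing time (a new reading comes with each control period).
- imaging.read_camera(name): name is "scene" or "top" or "wrist"; returns the picture (384x512x3 uint8, red, green, blue); there is no depth.
- imaging.camera_params(name): a dict with "camera_matrix" (3x3 intrinsics, pixels), "D" ([k1, k2, p1, p2, k3] as OpenCV has them; the pictures are not rectified), "pose" (4x4, takes a point from camera to world coordinates). Camera axes: x right, y up, looking along -z (the intrinsics and any distortion apply to the point x, -y, -z); pixel columns grow to the right and rows downward; lengths in m; the calibration is good to about 2 mm. A picture is of the moment at which its call begins: read the wrist's pose just before it. camera_params takes no time and is no camera call; for the wrist camera it gives the pose at the moment of the call.
- env.hand_in(): hands the job in; it is judged then, once.
The state is a dict: "clock": time; "joint_pos": joint angles; "qvel": joint speeds; "tau": joint torques, N m; "tcp_pos": TCP position; "orientation": TCP orientation; "wrist_force": force on the tool from outside, world axes, zero at the start; "ft_torque": the same for the moment, N m; "finger_gap": finger opening in m; "grip_force": force on a finger pad.
Only numpy, scipy, OpenCV 4.12 (cv2) and the standard library are available. Lean on these libraries where they do the work, as an engineer would, in place of code of your own. Each camera call takes 0.05 s, during which the arm holds its last target. There are 200 camera calls.

### The job

The turntable under the stained-glass lampshade is loose. Take the T-handled fork key, lower it over the brass bar of the clamp screw at the bottom of the open tube, turn it clockwise (seen from above) until it stops, then let go and leave the key standing in the tube. Do not touch the screw with the gripper itself, and leave the other T-handled key standing where it is.

Things in the scene. Friction and masses are not known exactly. Their poses are not given: they have to be found in the camera images.
- fork_key: Dark steel key, 140 mm tall, 0.3 kg, standing on two prongs. Origin: centre of underside, z up. T-handle bar 90 long (x) x 18 x 18, centre 131 up; grip its middle, fingers closing along y. 14 mm shank; rectangular head 54 (x) x 44, 30 to 40 up; under it two prongs 54 long (x), 8 thick, 30 deep, with a 28 mm gap between them in y. Gap and handle run along x; same after half a turn.
- socket_key: The other key, not to be used: dark steel, same height and T-handle (90 x 18 x 18 mm along x, centre 131 up), but with a solid round foot, 48 mm diameter, 40 high, instead of the fork. Stands upright on the bench on the other side of the tube from the fork key, 0.3 kg. Origin: centre of underside.
- screw_top (a point): Centre of the top of the clamp screw, 26 mm above the bench: a brass bar 52 mm long along this x, 8 thick in y, 18 high, turning about its upright middle axis (this frame turns along). It stands on the floor of an open upright tube, concentric: 92 inner, 104 outer diameter, floor 8 and rim 88 above the bench. The prongs go down either side of the bar to the tube's floor, key x along the bar.
- screw (a joint): Angle of the screw, rad, growing clockwise from above: 0 to 0.25 (loose) at the start, firm stop (locked) at 1.15. Stays where left; 0.07 N m turns it. The fitted key has 10 mm play sideways and turns about 22 degrees from parallel before it drives the bar. Turntable and glass shade, 140 mm high, 170 across, stand 180 mm beyond the tube (axis to axis), on the side away from the robot.
Mind the look-alikes: they are no part of the job. Leave any red look-alike of the fork_key alone.

How it is judged:
By the outcome, as a careful person would: the job done as asked, in the order asked, and still so for the second after the job is handed in, with the robot touching nothing.
It also fails if it takes over 46 s, if anything falls off the work surface, if the arm or the gripper's body presses on something with over 40 N, if the wrist force passes 120 N, or if a joint passes its speed limit or range.

## Working session

There is one attempt and no reset: what is moved stays moved. The work goes in short steps, Python scripts to look and compute and a tool call to move; the robot and the scene stay as the last step left them, time stands still between calls to the robot, and variables do not carry over. Pictures are saved under pics/ and viewed, at most 10 in all, crops included, and the job is handed in when it is done.

Besides the shell and the picture viewer there is one more tool, called after "Emit:" as name(argument=value, ...), one argument or row to a line, values as JSON. step_arm: Moves the arm, as the interface text tells. Its arguments: {"type":"object","properties":{"moves":{"type":"array"},"grip_force":{"type":"number"}},"required":["moves"]}

```bash
mkdir -p pics
cat > h.py <<'E'
import numpy as np, cv2
from workcell import telemetry, imaging, env
def snap(n,f):
    p=imaging.camera_params(n); im=imaging.read_camera(n)
    cv2.imwrite(f,im[:,:,::-1]); np.savez(f[:-4]+'.npz',K=p['camera_matrix'],D=p['D'],T=p['pose']); return im
def cast(f,px,z):
    d=np.load(f[:-4]+'.npz'); q=cv2.undistortPoints(np.array(px,float).reshape(-1,1,2),d['K'],d['D']).reshape(-1,2)
    T=d['T']; r=np.c_[q[:,0],-q[:,1],-np.ones(len(q))]@T[:3,:3].T; o=T[:3,3]
    return o+r*((z-o[2])/r[:,2])[:,None]
def proj(f,P):
    d=np.load(f[:-4]+'.npz'); T=d['T']; c=(np.array(P,float)-T[:3,3])@T[:3,:3]
    return cv2.projectPoints(c*[1,-1,-1],np.zeros(3),np.zeros(3),d['K'],d['D'])[0].reshape(-1,2)
E
python3 - <<'E'
from h import *
a=snap('top','pics/top.png');b=snap('scene','pics/scene.png')
for n in('top','scene'):print(np.round(imaging.camera_params(n)['pose'],3))
s=telemetry.get_state();print(s['clock'],s['tcp_pos'],s['orientation'],s['finger_gap'])
E
```

```text
[[-0.008  0.983 -0.181  0.436]
 [-1.    -0.004  0.023  0.02 ]
 [ 0.022  0.181  0.983  0.781]
 [ 0.     0.     0.     1.   ]]
[[ 0.717 -0.399  0.572  1.099]
 [ 0.697  0.392 -0.601 -0.588]
 [ 0.016  0.829  0.559  0.577]
 [ 0.     0.     0.     1.   ]]
0.1 [0.21719893 0.53191996 0.23048983] [-2.80214722e-04  1.92671065e-01  9.81263058e-01 -7.70813654e-04] 0.08526172109703203
```

View pics/top.png

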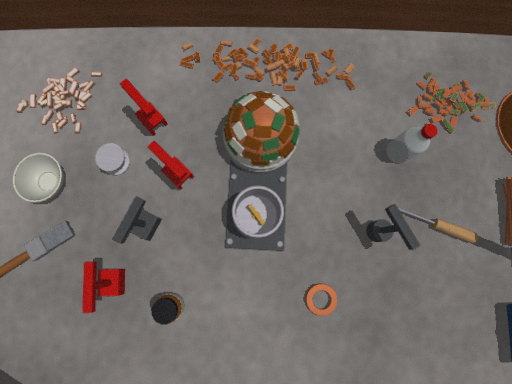

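View pics/scene.png

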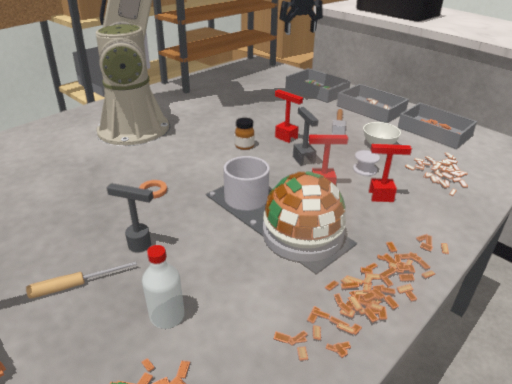

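The top view shows the dark fork key at about (133,220), with its handle from (138,200) to (118,240). The tube is at (258,213) with the brass bar inside at (256,215). The socket key is at (385,230), and three red look-alikes are at (145,107), (172,165) and (103,285).

Run:
```python
from h import *
im=cv2.imread('pics/top.png')
c=np.hstack([cv2.resize(im[185:255,95:175],None,fx=5,fy=5,interpolation=2),cv2.resize(im[178:248,222:292],None,fx=5,fy=5,interpolation=2)])
cv2.imwrite('pics/c1.png',c)
hsv=cv2.cvtColor(im,cv2.COLOR_BGR2HSV)
m=cv2.inRange(hsv,(15,110,80),(35,255,255))[190:240,235:282]
ys,xs=np.nonzero(m);r=cv2.minAreaRect(np.c_[xs+235,ys+190].astype(np.float32));print(r,len(xs))
p=cv2.boxPoints(r);print(np.round(cast('pics/top.png',p,.026),4))
```

```text
((255.75003051757812, 214.75003051757812), (23.33452033996582, 7.071067810058594), 45.0) 108
[[ 0.5315  0.0093  0.026 ]
 [ 0.5424 -0.0017  0.026 ]
 [ 0.5062 -0.037   0.026 ]
 [ 0.4955 -0.0261  0.026 ]]
```

View pics/c1.png

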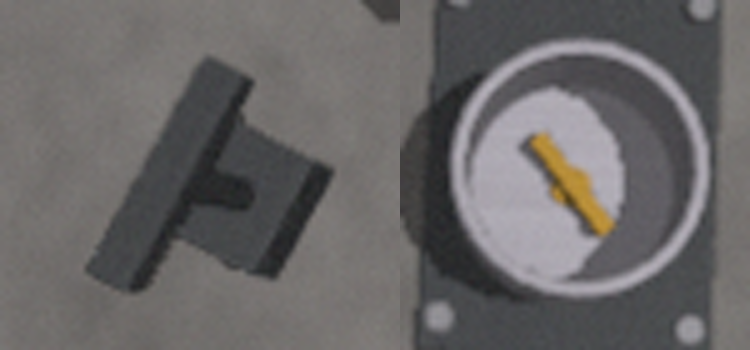

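Run:
```python
from h import *
f='pics/top.png'
h=np.array([[205,55],[253,82],[133,292],[85,270]])/5+[95,185]
P=cast(f,h,.14);a=(P[0]+P[1])/2;b=(P[2]+P[3])/2;c=P.mean(0);d=a-b
print('handle',P.round(4),c,np.linalg.norm(d),np.degrees(np.arctan2(d[1],d[0])))
B=cast(f,(np.array([[540,136],[605,232]])-[400,0])/5+[222,178],.026);d=B[0]-B[1]
print('bar',B.mean(0),np.linalg.norm(d),np.degrees(np.arctan2(d[1],d[0])))
R=cast(f,(np.array([[450,168],[709,168],[580,40],[580,297]])-[400,0])/5+[222,178],.088);print('rim',R)
s=telemetry.get_state();print(s['tcp_pos'])
from scipy.spatial.transform import Rotation as Ro
q=s['orientation'];M=Ro.from_quat([q[1],q[2],q[3],q[0]]).as_matrix();print(M.round(3))
E=c.copy();E[2]=.25;print('shift mm',M.T@(E-s['tcp_pos'])*1000)
p=imaging.camera_params('wrist');print((M.T@(p['pose'][:3,3]-s['tcp_pos'])).round(3),(M.T@p['pose'][:3,:3]).round(2))
```

```text
handle [[0.5422 0.2131 0.14  ]
 [0.5321 0.1947 0.14  ]
 [0.4552 0.2353 0.14  ]
 [0.4631 0.2533 0.14  ]] [0.4981322  0.22409918 0.14      ] 0.08788300278797115 -27.398594434049752
bar [ 0.51882422 -0.01547797  0.026     ] 0.05025929754753998 33.444863077694954
rim [[ 0.51863631  0.03609344  0.088     ]
 [ 0.5180709  -0.06726403  0.088     ]
 [ 0.57032169 -0.01635121  0.088     ]
 [ 0.46730348 -0.01503377  0.088     ]]
[0.21719893 0.53191996 0.23048983]
[[-0.926  0.378 -0.001]
 [ 0.378  0.926 -0.001]
 [ 0.    -0.002 -1.   ]]
shift mm [-376.46454696 -178.77117693  -19.31566552]
[ 0.067 -0.001 -0.143] [[ 0.    0.96  0.27]
 [ 1.    0.   -0.  ]
 [-0.    0.27 -0.96]]
```

Emit:
step_arm(
  moves=[
    [[-376,-179,-20],[0,0,0.09],85],
    [[-376,-179,-20],[0,0,0.09],85],
    [[-376,-179,-20],[0,0,0.09],85],
    [[-376,-179,-20],[0,0,0.09],85],
    [[-376,-179,-20],[0,0,0.09],85],
    [[-376,-179,-20],[0,0,0.09],85],
    [[-376,-179,-20],[0,0,0.09],85],
    [[-376,-179,-20],[0,0,0.09],85],
  ],
)

```text
clock: 0.77
tcp_pos: [0.4424, 0.2844, 0.2471]
orientation: [-0.0, 0.237, 0.972, -0.0]
wrist_force: [1.1, 1.1, -0.3]
finger_gap: 0.0848
grip_force: 0.0
```

Emit:
step_arm(
  moves=[
    [[-40,-14,0],[0,0,0],85],
    [[-70,-25,0],[0,0,0],85],
    [[-70,-25,0],[0,0,0],85],
    [[-70,-25,0],[0,0,0],85],
  ],
)

```text
clock: 1.1
tcp_pos: [0.4931, 0.2301, 0.2466]
orientation: [-0.001, 0.239, 0.971, -0.0]
wrist_force: [0.0, -0.4, 0.3]
finger_gap: 0.085
grip_force: 0.0
```

Run:
```python
from h import *
s=telemetry.get_state();print(s['tcp_pos'],s['orientation'])
snap('wrist','pics/w1.png')
```

```text
[0.49313028 0.23014547 0.24655163] [-6.26163074e-04  2.38501987e-01  9.71141781e-01 -2.26717169e-04]
```

View pics/w1.png

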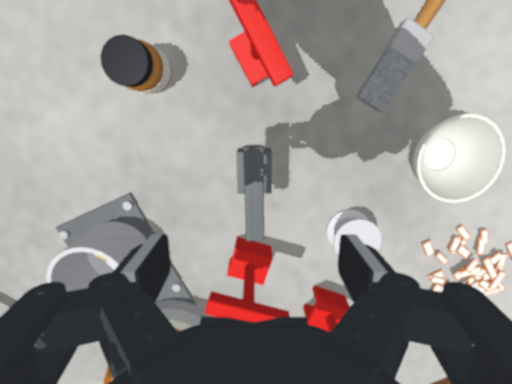

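Run:
```python
from h import *
c=np.array([.4981,.2241,0]);t=np.radians(-27.4);ux=np.array([np.cos(t),np.sin(t),0])
P=[c+k*ux+[0,0,z] for k,z in((-.045,.14),(0,.14),(.045,.14),(-.027,.04),(.027,.04),(-.027,0),(.027,0))]
print(proj('pics/w1.png',P).round());print(proj('pics/top.png',P).round())
print(proj('pics/scene.png',P).round())
im=cv2.imread('pics/scene.png');cv2.imwrite('pics/c2.png',cv2.resize(im[70:220,230:430],None,fx=4,fy=4,interpolation=2))
```

```text
[[250. 145.]
 [251. 195.]
 [251. 240.]
 [251. 151.]
 [252. 193.]
 [252. 147.]
 [252. 185.]]
[[116. 242.]
 [129. 220.]
 [141. 198.]
 [137. 236.]
 [150. 213.]
 [142. 237.]
 [154. 215.]]
[[299. 106.]
 [306. 113.]
 [314. 120.]
 [300. 143.]
 [308. 152.]
 [299. 155.]
 [306. 165.]]
```

View pics/c2.png

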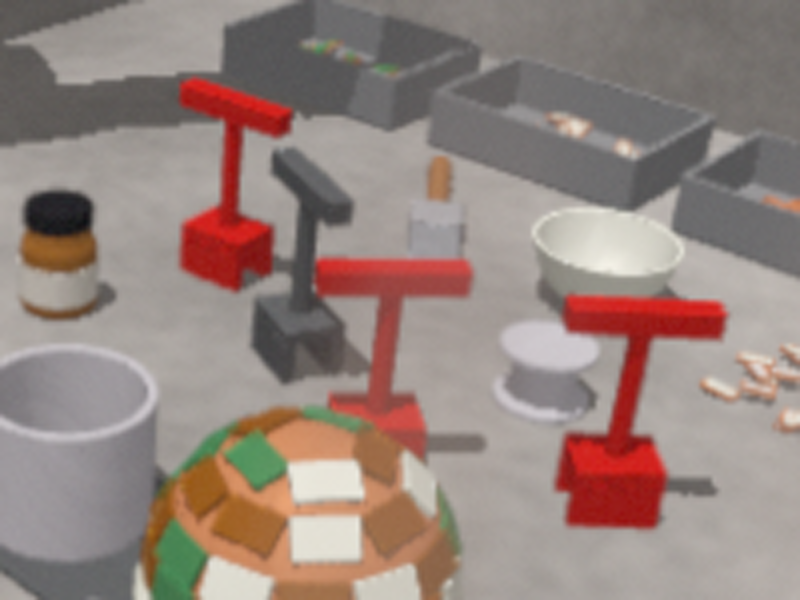

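The wrist picture shows the fork key's handle at columns 246–264, rows 145–240, where the top-view estimate predicted it. The scene crop confirms the dark fork key is clear of its red neighbours. I'll refine the handle's centreline from the same wrist picture.

Run:
```python
from h import *
from scipy.spatial.transform import Rotation as Ro
im=cv2.imread('pics/w1.png').astype(int)
L=[]
for r in (195,205,215,225,235):
    g=im[r,225:290].mean(1);x=np.nonzero(g<150)[0]+225;print(r,x.min(),x.max(),len(x)); 
    y=[k for k in range(235,280) if im[r,k].mean()<150 ]; L.append((np.mean(y),r))
P=cast('pics/w1.png',L,.14);print(P)
d=P[-1]-P[0];print(np.degrees(np.arctan2(d[1],d[0])))
s=telemetry.get_state();q=s['orientation'];M=Ro.from_quat([q[1],q[2],q[3],q[0]]).as_matrix()
print((M.T@(P-s['tcp_pos']).T).T*1000, M.T@(np.array([.498,.224,.112])-s['tcp_pos'])*1000)
```

```text
195 245 263 19
205 245 263 19
215 246 263 18
225 246 263 18
235 240 264 25
[[0.49950312 0.22668733 0.14      ]
 [0.50803713 0.22223186 0.14      ]
 [0.51696061 0.2180988  0.14      ]
 [0.52585157 0.21346245 0.14      ]
 [0.53382973 0.20661908 0.14      ]]
-30.311692234251378
[[-8.69004333e+00 -5.29725135e-01  1.06681728e+02]
 [-1.83170981e+01 -5.44277365e-01  1.06668476e+02]
 [-2.81408906e+01 -9.30664316e-02  1.06654631e+02]
 [-3.81680905e+01 -1.03356084e-01  1.06640824e+02]
 [-4.84039553e+01 -2.49284756e+00  1.06628368e+02]] [ -8.63523328  -3.58817177 134.68394309]
```

Emit:
step_arm(
  moves=[
    [[-8,-1,35],[0,0,0],85],
    [[-8,-1,70],[0,0,0],85],
    [[-8,-1,100],[0,0,0],85],
    [[-8,-1,120],[0,0,0],85],
    [[-8,-1,134],[0,0,0],85],
    [[-8,-1,134],[0,0,0],85],
    [[-8,-1,134],[0,0,0],50],
    [[-8,-1,134],[0,0,0],30],
  ],
  grip_force=60,
)

```text
clock: 1.82
tcp_pos: [0.499, 0.2283, 0.1144]
orientation: [0.001, 0.236, 0.972, 0.0]
wrist_force: [0.2, -0.4, 0.3]
finger_gap: 0.0636
grip_force: 0.0
```

Emit:
step_arm(
  moves=[
    [[0,0,0],[0,0,0],20],
    [[0,0,0],[0,0,0],10],
    [[0,0,0],[0,0,0],10],
    [[0,0,0],[0,0,0],10],
    [[0,0,0],[0,0,0],10],
    [[0,0,0],[0,0,0],10],
  ],
  grip_force=60,
)

```text
clock: 2.32
tcp_pos: [0.4995, 0.2272, 0.1144]
orientation: [0.001, 0.237, 0.972, 0.0]
wrist_force: [-1.0, -1.6, 6.1]
finger_gap: 0.017
grip_force: 59.7
```

Emit:
step_arm(
  moves=[
    [[0,0,-20],[0,0,0],10],
    [[0,0,-50],[0,0,0],10],
    [[0,0,-85],[0,0,0],10],
    [[0,0,-110],[0,0,0],10],
    [[0,0,-125],[0,0,0],10],
    [[0,0,-125],[0,0,0],10],
  ],
)

```text
clock: 2.82
tcp_pos: [0.5006, 0.2276, 0.2417]
orientation: [0.002, 0.237, 0.972, 0.002]
wrist_force: [1.0, 0.7, -3.0]
finger_gap: 0.0168
grip_force: 59.4
```

```bash
cat > rel.py <<'E'
from h import *
from scipy.spatial.transform import Rotation as Ro
import sys
s=telemetry.get_state();q=s['orientation'];M=Ro.from_quat([q[1],q[2],q[3],q[0]]).as_matrix()
x,y,z,yaw=map(float,sys.argv[1:5])
c=Ro.from_matrix(M);yn=np.degrees(np.arctan2(M[1,0],M[0,0]))
d=(yaw-yn+180)%360-180
print(s['clock'],s['tcp_pos'].round(4) if hasattr(s['tcp_pos'],'round') else s['tcp_pos'],'yaw',yn,'gap',s['finger_gap'],'shift',(M.T@(np.array([x,y,z])-s['tcp_pos'])*1000).round(1),'rz',-np.radians(d),'tilt z',M[:,2].round(4),'q',np.round(s['joint_pos'],2))
E
python3 rel.py .5186 -.0157 .239 213.4
```

```text
2.8167 [0.5006 0.2276 0.2417] yaw 152.61326221433342 gap 0.016773081473204277 shift [-127.9 -207.8    2.4] rz -1.0609287159063292 tilt z [ 0.0056  0.0018 -1.    ] q [ 0.28  0.26 -0.01  1.3   0.    0.76]
```

Emit:
step_arm(
  moves=[
    [[-6,-10,0],[0,0,-0.08],10],
    [[-19,-30,0],[0,0,-0.2],10],
    [[-34,-55,0],[0,0,-0.32],10],
    [[-50,-81,0],[0,0,-0.44],10],
    [[-66,-107,0],[0,0,-0.56],10],
    [[-82,-133,0],[0,0,-0.68],10],
    [[-98,-159,0],[0,0,-0.8],10],
    [[-114,-185,0],[0,0,-0.92],10],
  ],
)

```text
clock: 3.48
tcp_pos: [0.5139, 0.0092, 0.2361]
orientation: [-0.002, -0.222, 0.975, 0.001]
wrist_force: [0.4, 0.5, -3.6]
finger_gap: 0.017
grip_force: 59.3
```

```bash
python3 rel.py .5186 -.0157 .239 213.4
```

```text
3.4833 [0.5139 0.0092 0.2361] yaw -154.32471606787894 gap 0.016951334904855078 shift [  6.6 -24.5  -2.9] rz -0.13482172916619736 tilt z [-3.3e-03  6.0e-04 -1.0e+00] q [-0.14  0.2  -0.1   1.28  0.   -0.59]
```

Emit:
step_arm(
  moves=[
    [[4,-16,-3],[0,0,-0.1],10],
    [[6,-24,-3],[0,0,-0.135],10],
    [[6,-24,-3],[0,0,-0.135],10],
    [[6,-24,-3],[0,0,-0.135],10],
    [[6,-24,-3],[0,0,-0.135],10],
  ],
)

```text
clock: 3.9
tcp_pos: [0.5192, -0.0131, 0.24]
orientation: [-0.001, -0.284, 0.959, 0.001]
wrist_force: [0.0, 0.8, -3.4]
finger_gap: 0.0169
grip_force: 59.4
```

```bash
python3 rel.py .5186 -.0157 .239 213.4
python3 - <<'E'
from h import *
a=snap('top','pics/t2.png');b=snap('scene','pics/s2.png');w=snap('wrist','pics/w2.png')
print(proj('pics/t2.png',[[.5186,-.0157,.25]]),proj('pics/s2.png',[[.5186,-.0157,.12]]),proj('pics/w2.png',[[.5186,-.0157,.12]]))
c=np.hstack([cv2.resize(b[80:230,180:320],(560,600),interpolation=2)[:,:,::-1]])
w2=cv2.resize(w,(240,180))[:,:,::-1];t=cv2.resize(a[140:290,180:340],(240,225))[:,:,::-1]
o=np.zeros((600,800,3),np.uint8);o[:,:560]=c;o[:180,560:]=w2;o[200:425,560:]=t
cv2.imwrite('pics/c3.png',o)
E
```

```text
3.9 [ 0.5192 -0.0131  0.24  ] yaw -146.97412509670536 gap 0.016933229427030315 shift [ 1.9 -1.9  1. ] rz -0.0065297147518509 tilt z [-2.3e-03  9.0e-04 -1.0e+00] q [-0.18  0.2  -0.08  1.29  0.   -0.76]
[[263.28288816 199.03518424]] [[245.43723238 154.37399931]] [[252.23494392 181.71205156]]
```

View pics/c3.png

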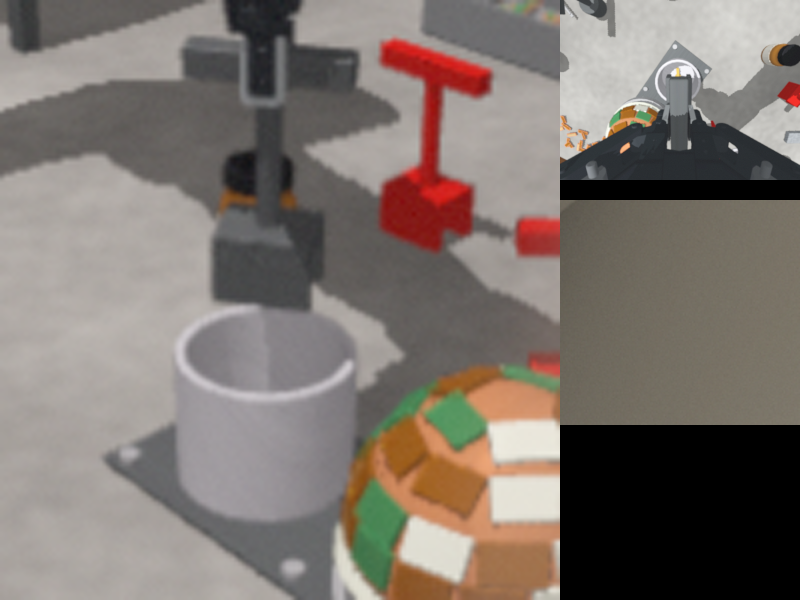

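The key hangs upright above the tube in the scene crop, with the fork at about (265,260) just over the rim at (265,350). I'll take a closer look at the wrist view for alignment.

Run:
```python
from h import *
w=cv2.imread('pics/w2.png');cv2.imwrite('pics/c4.png',cv2.resize(w[60:260,190:340],(600,800)[:2] if 0 else (450,600),interpolation=2))
c=np.array([.5186,-.0157,0])
t=np.radians(33.0);ux=np.array([np.cos(t),np.sin(t),0])
P0=np.array([.5192,-.0131,.252]);e=proj('pics/w2.png',[P0-.045*ux,P0-.045*ux+[0,0,.009],[*(c[:2]),.026],c-.026*ux+[0,0,.026],P0-[0,0,.121]-.027*ux]);print(e)
print((e-[190,60])*3)
```

```text
[[255.31898045 160.60181962]
 [255.46459985 164.12045   ]
 [252.48339256 163.80457753]
 [252.50297314 143.22616201]
 [254.28991788 157.42704669]]
[[195.95694135 301.80545885]
 [196.39379955 312.36134999]
 [187.45017768 311.4137326 ]
 [187.50891943 249.67848604]
 [192.86975363 292.28114006]]
```

View pics/c4.png

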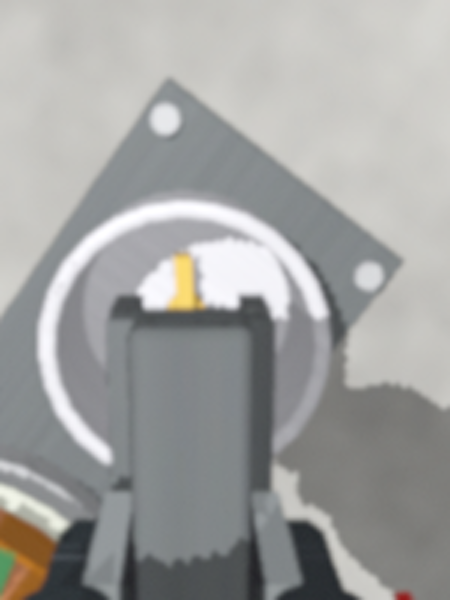

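The crop shows the bar end at (183,255), parallel to the handle and under the fork gap, whose prongs are at columns 108–272. The fit is within a few mm, so I'll correct it and lower the key.

Emit:
step_arm(
  moves=[
    [[2,-3,0],[0,0,0],10],
    [[2,-3,20],[0,0,0],10],
    [[2,-3,40],[0,0,0],10],
    [[2,-3,60],[0,0,0],10],
    [[2,-3,75],[0,0,0],10],
    [[2,-3,90],[0,0,0],10],
    [[2,-3,100],[0,0,0],10],
    [[2,-3,106],[0,0,0],10],
  ],
)

```text
clock: 4.72
tcp_pos: [0.5192, -0.017, 0.134]
orientation: [-0.001, -0.285, 0.959, 0.0]
wrist_force: [0.3, 0.3, -3.6]
finger_gap: 0.0166
grip_force: 59.4
```

Emit:
step_arm(
  moves=[
    [[0,0,3],[0,0,0],10],
    [[0,0,6],[0,0,0],10],
    [[0,0,8],[0,0,0],10],
    [[0,0,8],[0,0,0],10],
  ],
)

```text
clock: 5.05
tcp_pos: [0.5202, -0.0174, 0.1275]
orientation: [0.0, -0.285, 0.959, -0.0]
wrist_force: [0.0, 0.1, -3.6]
finger_gap: 0.0168
grip_force: 59.4
```

```bash
python3 rel.py .5186 -.0157 .1225 213.4
```

```text
5.05 [ 0.5202 -0.0174  0.1275] yaw -146.92720564601856 gap 0.016844229399392934 shift [0.4 2.3 5. ] rz -0.005710815854139113 tilt z [ 7.e-04 -1.e-04 -1.e+00] q [-0.19  0.26 -0.28  1.02  0.   -0.76]
```

Emit:
step_arm(
  moves=[
    [[0,0,2],[0,0,0],10],
    [[0,2,4],[0,0,0],10],
    [[0,2,4],[0,0,0.1],10],
    [[0,2,4],[0,0,0.2],10],
    [[0,2,4],[0,0,0.3],10],
    [[0,2,4],[0,0,0.4],10],
    [[0,2,4],[0,0,0.5],10],
    [[0,2,4],[0,0,0.6],10],
  ],
  grip_force=80,
)

```text
clock: 5.72
tcp_pos: [0.5187, -0.0152, 0.1234]
orientation: [0.0, 0.014, 1.0, 0.001]
wrist_force: [-0.2, 0.8, -2.8]
finger_gap: 0.0164
grip_force: 83.6
```

```bash
python3 rel.py .5186 -.0157 .1225 213.4; python3 -c "
from h import *
s=telemetry.get_state();print(s['ft_torque'],s['wrist_force'])"
```

```text
5.7167 [ 0.5187 -0.0152  0.1234] yaw 178.43253598307143 gap 0.01637780881206256 shift [ 0.1 -0.5  0.9] rz -0.6102973781680459 tilt z [ 0.     0.001 -1.   ] q [-0.18  0.27 -0.29  1.01  0.   -0.16]
[0.46886442 0.07543718 0.08673794] [-0.23817692  0.75251145 -2.81991739]
```

Emit:
step_arm(
  moves=[
    [[0,0,0],[0,0,0.1],10],
    [[0,0,0],[0,0,0.2],10],
    [[0,0,0],[0,0,0.3],10],
    [[0,0,0],[0,0,0.4],10],
    [[0,0,0],[0,0,0.5],10],
    [[0,0,0],[0,0,0.55],10],
    [[0,0,0],[0,0,0.6],10],
    [[0,0,0],[0,0,0.6],10],
  ],
)

```text
clock: 6.38
tcp_pos: [0.519, -0.0148, 0.1234]
orientation: [0.0, 0.307, 0.952, 0.001]
wrist_force: [1.4, 1.9, -3.8]
finger_gap: 0.0169
grip_force: 83.5
```

```bash
python3 rel.py .5186 -.0157 .1225 213.4; python3 -c "
from h import *
s=telemetry.get_state();print(s['ft_torque'],s['wrist_force'])"
```

```text
6.3833 [ 0.519  -0.0148  0.1234] yaw 144.28510557438673 gap 0.016933192991231135 shift [-0.2 -1.   0.9] rz -1.2062824698952266 tilt z [ 8.0e-04  1.8e-03 -1.0e+00] q [-0.18  0.27 -0.29  1.01  0.    0.44]
[ 0.79966515 -0.1821929   0.09323762] [ 1.35874204  1.87169013 -3.75044791]
```

Still driving at about 0.09 N m, with no stop yet. I'll continue in small steps.

Emit:
step_arm(
  moves=[
    [[0,0,0],[0,0,0.04],10],
    [[0,0,0],[0,0,0.08],10],
    [[0,0,0],[0,0,0.12],10],
    [[0,0,0],[0,0,0.16],10],
    [[0,0,0],[0,0,0.16],10],
  ],
)

```text
clock: 6.8
tcp_pos: [0.5191, -0.015, 0.1234]
orientation: [0.0, 0.381, 0.925, 0.001]
wrist_force: [0.0, 2.6, -4.2]
finger_gap: 0.0164
grip_force: 83.5
```

```bash
python3 rel.py .5186 -.0157 .1225 213.4; python3 -c "
from h import *
s=telemetry.get_state();print(s['ft_torque'],s['wrist_force'])"
```

```text
6.8 [ 0.5191 -0.015   0.1234] yaw 135.2018475005199 gap 0.01642404952059643 shift [-0.2 -0.8  0.9] rz -1.3648152300925611 tilt z [ 8.0e-04  1.4e-03 -1.0e+00] q [-0.18  0.27 -0.29  1.01  0.    0.6 ]
[ 0.83140473 -0.20391626  0.07516266] [ 0.04309134  2.63920286 -4.24740112]
```

Emit:
step_arm(
  moves=[
    [[0,0,0],[0,0,0.03],10],
    [[0,0,0],[0,0,0.06],10],
    [[0,0,0],[0,0,0.09],10],
    [[0,0,0],[0,0,0.09],10],
  ],
)

```text
clock: 7.13
tcp_pos: [0.5191, -0.0153, 0.1234]
orientation: [0.0, 0.422, 0.907, 0.001]
wrist_force: [0.6, 2.1, -3.1]
finger_gap: 0.0164
grip_force: 83.5
```

```bash
python3 rel.py .5186 -.0157 .1225 213.4; python3 -c "
from h import *
s=telemetry.get_state();print(s['ft_torque'],s['wrist_force'])"
```

```text
7.1333 [ 0.5191 -0.0153  0.1234] yaw 130.0819592111593 gap 0.016413468193947234 shift [-0.  -0.6  0.9] rz -1.4541741380762034 tilt z [ 7.e-04  9.e-04 -1.e+00] q [-0.18  0.27 -0.29  1.01  0.    0.69]
[ 0.86330119 -0.25300013  0.07411721] [ 0.57160608  2.12144722 -3.05400971]
```

Emit:
step_arm(
  moves=[
    [[0,0,0],[0,0,0.03],10],
    [[0,0,0],[0,0,0.06],10],
    [[0,0,0],[0,0,0.09],10],
    [[0,0,0],[0,0,0.09],10],
  ],
)

```text
clock: 7.47
tcp_pos: [0.5193, -0.015, 0.1235]
orientation: [0.0, 0.462, 0.887, 0.001]
wrist_force: [1.9, 4.9, -3.0]
finger_gap: 0.0166
grip_force: 83.6
```

```bash
python3 rel.py .5186 -.0157 .1225 213.4; python3 -c "
from h import *
s=telemetry.get_state();print(s['ft_torque'],s['wrist_force'])"
```

```text
7.4667 [ 0.5193 -0.015   0.1235] yaw 124.98623669160956 gap 0.016551666769892427 shift [-0.2 -1.   1. ] rz -1.543111273810368 tilt z [ 0.0013  0.0016 -1.    ] q [-0.18  0.27 -0.29  1.01  0.    0.78]
[ 1.31050798 -0.48770048  0.41560989] [ 1.91097743  4.89575872 -3.03924959]
```

Emit:
step_arm(
  moves=[
    [[0,0,0],[0,0,0.02],10],
    [[0,0,0],[0,0,0.04],10],
    [[0,0,0],[0,0,0.04],10],
  ],
)

```text
clock: 7.72
tcp_pos: [0.5192, -0.0153, 0.1235]
orientation: [0.0, 0.48, 0.877, 0.0]
wrist_force: [2.3, 4.5, -2.4]
finger_gap: 0.0171
grip_force: 85.0
```

```bash
python3 rel.py .5186 -.0157 .1225 213.4; python3 -c "
from h import *
s=telemetry.get_state();print(s['ft_torque'],s['wrist_force'])"
```

```text
7.7167 [ 0.5192 -0.0153  0.1235] yaw 122.61912774197877 gap 0.017134077198603714 shift [ 0.  -0.7  1. ] rz -1.5844251187348501 tilt z [ 9.e-04  6.e-04 -1.e+00] q [-0.18  0.27 -0.29  1.01  0.    0.82]
[ 1.35568912 -0.6084954   1.11277524] [ 2.28127406  4.48465245 -2.41833919]
```

Torque has risen to 1.1 N m, so the firm stop is reached. I'll relieve the twist within the play, set the key down, and let go.

Emit:
step_arm(
  moves=[
    [[0,0,0],[0,0,-0.04],10],
    [[0,0,1],[0,0,-0.07],10],
    [[0,0,2],[0,0,-0.07],10],
    [[0,0,2],[0,0,-0.07],10],
  ],
)

```text
clock: 8.05
tcp_pos: [0.5198, -0.0155, 0.1227]
orientation: [0.001, 0.45, 0.893, 0.001]
wrist_force: [0.4, 5.3, 3.7]
finger_gap: 0.0166
grip_force: 84.6
```

```bash
python3 rel.py .5186 -.0157 .1225 213.4; python3 -c "
from h import *
s=telemetry.get_state();print(s['ft_torque'],s['wrist_force'])"
```

```text
8.05 [ 0.5198 -0.0155  0.1227] yaw 126.52312863681053 gap 0.016595601437692023 shift [ 0.5 -1.1  0.2] rz -1.5162874491192309 tilt z [ 2.6e-03  5.0e-04 -1.0e+00] q [-0.18  0.27 -0.29  1.01  0.    0.75]
[ 1.51912138 -0.27165179  0.08561362] [0.44350241 5.29820169 3.65591438]
```

Emit:
step_arm(
  moves=[
    [[0,0,0],[0,0,0],22],
    [[0,0,0],[0,0,0],30],
    [[0,0,0],[0,0,0],50],
    [[0,0,0],[0,0,0],70],
    [[0,0,0],[0,0,0],70],
    [[0,0,0],[0,0,0],70],
    [[0,0,-10],[0,0,0],70],
    [[0,0,-30],[0,0,0],70],
  ],
)

```text
clock: 8.72
tcp_pos: [0.517, -0.0155, 0.1498]
orientation: [-0.002, 0.45, 0.893, -0.001]
wrist_force: [0.7, 0.0, 0.4]
finger_gap: 0.07
grip_force: 0.0
```

Emit:
step_arm(
  moves=[
    [[0,0,-30],[0,0,0],70],
    [[0,0,-60],[0,0,0],70],
    [[0,0,-90],[0,0,0],70],
    [[100,0,-90],[0,0,0],70],
    [[100,0,-90],[0,0,0],70],
    [[100,0,-90],[0,0,0],70],
    [[100,0,-90],[0,0,0],70],
  ],
)

```text
clock: 9.3
tcp_pos: [0.4569, 0.0669, 0.2426]
orientation: [-0.0, 0.448, 0.894, 0.0]
wrist_force: [-0.9, -0.1, -0.1]
finger_gap: 0.07
grip_force: 0.0
```

Run:
```python
from h import *
a=snap('top','pics/t3.png');b=snap('scene','pics/s3.png');w=snap('wrist','pics/w3.png')
o=np.zeros((600,800,3),np.uint8);o[:,:400]=cv2.resize(b[70:280,120:260],(400,600),interpolation=2);o[:300,400:]=cv2.resize(w,(400,300));o[300:,400:]=cv2.resize(a[80:290,100:380],(400,300))
cv2.imwrite('pics/c5.png',o[:,:,::-1]);print(telemetry.get_state()['tcp_pos'])
```

```text
[0.45993878 0.0644043  0.24194798]
```

View pics/c5.png

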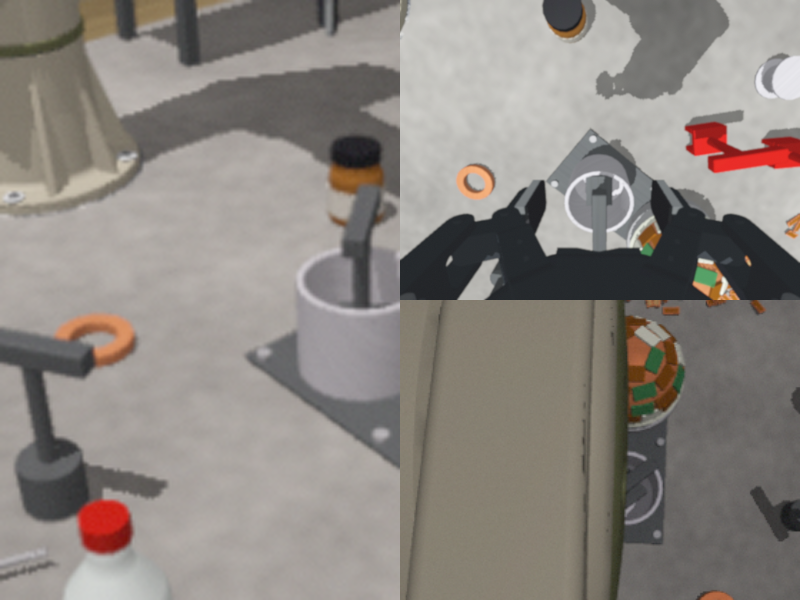

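The key stands upright in the tube, with its handle at about (362,215) in the scene crop. The socket key is still standing where it was, and the gripper is clear.

```bash
python3 -c "
from workcell import env
print(env.hand_in())"
```

```text
the job is handed in; nothing more can be done
None
```

The clamp screw is turned clockwise to its firm stop (torque rose from about 0.08 to 1.1 N m), the fork key is released and standing in the tube, the other keys were left alone, and the job was handed in with the clock at about 9.5 s of the 46 s.

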